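Hold the watch-timing table at its upright balance point

ROBOT

A 7-joint arm with a two-finger parallel gripper is mounted at the origin on the work surface. World frame = base frame: x ahead of the robot, y to its left, z up, the work surface at z = 0. Lengths are in mm, angles in rad, forces in N, time in s.
With the tool pointing down it reaches from about 400 to 875 mm from the base axis. Payload 4.4 kg.
Tool frame: the origin (TCP) lies midway between the tips of the shut fingers; the grasp point (between the pads) lies ctrl.grip_depth behind it (ctrl.grip_depth is the distance from the TCP to the grasp point, in mm); z points along the fingers, y is the line along which they close (so a half turn about z gives the same grasp; the last joint's range is limited). The gripper opens to 85 mm and grips with 20 to 120 N. Pads are 22 mm wide; open, the fingers measure 114 mm over their backs; the gripper's body (76 mm by 85 mm) begins 54 mm behind the grasp point. The pads swing forward as they close: fully open they stand 13 mm farther back than shut.
Start: joints at [1.056, 0.628, 0.038, 1.517, -0.027, 0.996, -0.02], TCP at [282.053, -585.631, 231.313] pointing down, gripper open.
Joint ranges: [-3.06, 3.06], [-0.37, 2.12], [-1.25, 1.32], [0.18, 2.47], [-1.1, 4.24], [0.23, 1.98], [-2.94, 2.94]. Speed limits (rad/s): [2.57, 2.57, 3.14, 3.14, 3.14, 3.14, 3.14].

INTERFACE

Orientations are given as [roll, pitch, yaw] about the fixed x, y, z axes, in that order (R = Rz(yaw) Ry(pitch) Rx(roll)).
In Python, from cell import ctrl gives the robot as it stands.
- The arm moves only by the tool carry_out, never from a script. Its argument "deltas" is one flat list of numbers, 7 for each row, row after row: the turn, a rotation vector about the tool's x, y, z in degrees, then the shift along the tool's x, y, z in m, then the closure, from -1 (fully open) to 1 (shut). In form: [wx, wy, wz, dx, dy, dz, claw, wx, wy, wz, dx, dy, dz, claw, ...]. A call has 1 to 12 rows; each row shifts and turns the commanded pose from where the row before left it, along the tool's axes as they then stand; what a row does not reach is not made up. A row lasts 1/8 s, in which the tool goes at most 62.5 mm and 10.7 degrees, less where a joint would pass 70% of its speed; a pose out of reach is approached as far as the arm can. A call with a gripper value outside its range is refused whole. The fingers move at their own pace and stop on an object; the grip force is fixed at half the most. Time passes only in rows, so rows that do not move let the fingers close. It gives the time, the measured TCP pose, the force, the opening and the grip force at its end, in the units of the state.
- ctrl.read_state(): the state, without advancing time (a new reading comes with each control period).
- ctrl.get_image(name): name is "scene" or "top" or "wrist"; returns the picture (400x640x3 uint8, red, green, blue); there is no depth.
- ctrl.calibration(name): a dict with "mtx" (3x3 intrinsics, pixels), "R" (3x3) and "t" (3): a world point X has camera coordinates R X + t. Camera axes: x right, y down, z forward; pixel columns grow to the right and rows downward; lengths in mm; the calibration is good to about 2 mm. The wrist camera is an equidistant fisheye: a pixel r from the principal point sees the ray r / f radians off the axis. A picture is of the moment at which its call begins: read the wrist's pose just before it. calibration takes no time and is no camera call; for the wrist camera it gives the pose at the moment of the call.
- ctrl.finish_job(): hands the job in; it is judged then, once.
The state is a dict: "clock": time; "qpos": joint angles; "qd": joint speeds; "tau": joint torques, N m; "eef_pos": TCP position; "tool_rot": TCP orientation; "force": force on the tool from outside, world axes, zero at the start; "torque": the same for the moment, N m; "width": finger opening in mm; "gripper_force": force on a finger pad.
Only numpy, scipy, OpenCV 4.12 (cv2) and the standard library are available. Lean on these libraries where they do the work, as an engineer would, in place of code of your own. Each camera call takes 0.05 s, during which the arm holds its last target. There are 200 camera calls.

TASK

Unlock the watch-timing stand: pull its black-headed locking plug up out of the socket against the spring catch and put the plug in the open metal parts tray. Then take the round handle bar of the hinged watch table, swing the table up until it stands upright on its balance point, and finish with the program still gripping the bar and holding it there, still, for the timing reading. Do not let the table go over to the far side, and leave the other things on the bench where they are.

Things in the scene. Friction and masses are not known exactly. Their poses are not given: they have to be found in the camera images.
- stand: Timing stand, fixed. Origin on the bench; x runs from the handle bar's start side to the hinge, y along the hinge line, z up. Dark base plate, x -85 to 85, y -70 to 100 mm, 14 mm high; two hinge cheeks at x 45, y -48 and 48 mm, tops 90 mm above the bench; square socket column 36 mm wide at x -15, y 70 mm, top 72 mm above the bench.
- flap_hinge (a point): Middle of the hinge line of the flap (the hinged watch table), 78 mm above the bench, at x 45, y 0 mm in the stand's frame; the hinge line runs along the stand's y.
- flap_bar (a point): Centre of the flap's handle bar: round steel, 12 mm thick, along the stand's y, 120 mm from the hinge line; 60 mm free between two side arms, and a 36 mm finger gap between bar and table edge. Start: 78 mm above the bench, on the -x side of the hinge; flap upright: straight above the hinge, 198 mm up. It can turn between the fingers as the gripper keeps pointing down.
- flap (a joint): Flap angle, rad: 0 lying flat (start), grows as the bar is lifted, 1.571 upright = its balance point, 2.55 over on the far stop. Free hinge: let go, it falls either way. Flap 0.22 to 0.36 kg: plate 70 x 76 x 6 mm, a watch on top (to 17 mm over the plate's middle), a barrel below, and a side lug with a 20 mm hole over the socket; the seated plug's collar keeps it down.
- plug: Locking plug, 65 mm long, 40 to 65 g, upright in the socket at the start. Origin: centre of its foot; z towards its head. Steel shaft 14 mm thick from 0 to 30 mm, collar 26 mm wide to 35 mm, black round grip 20 mm in diameter from 35 to 65 mm. Seated, the foot is 52.5 mm above the bench. Pulling straight up past the spring catch takes 4 to 9 N; lifted 30 mm it is clear of socket and lug.
- socket (a point): Centre of the socket's mouth on top of the column, 72 mm above the bench (a hole about 15 mm square, 19.5 mm deep, upright).
- tray: Parts tray: open shallow aluminium box, fixed, outer 120 (x) x 150 (y) x 22 mm high, walls and floor 4 mm. Origin: centre of its underside, on the bench. To the left or to the right of the stand; a closed black case of the same footprint, 34 mm high, stands on the other side.
- loupe: Black eye loupe, 34 mm wide, 26 mm high, origin at the centre of its foot. Bystander, beside the stand's -y side: leave alone.
- oilpot: Small glass oil jar, 26 mm wide, 35 mm high. Bystander.
- screwdriver: Small screwdriver lying down, 120 mm long, origin about its middle. Bystander.
- blower: Black rubber dust blower standing up, 52 mm wide, 85 mm high. Bystander.
- holder: Brass movement holder ring, 44 mm wide, 14 mm high. Bystander.
- tweezers: Steel tweezers lying down, 140 mm long, 4 mm thick. Bystander.
- cup: Small white bowl, 52 mm wide, 30 mm high. Bystander.
There are look-alikes about, which are no part of the job. Leave any pink look-alike of the stand alone.

How it is judged (in metres and radians):
On the way, in this order (a step that is already met when the one before it is completed fails the run):
1. the locking plug has been pulled right out of the socket and clear of the flap's lug (z of plug in the frame of socket above 0.012 m), for 0.05 s.
2. the plug lies in the parts tray, let go (x of plug in the frame of tray between -0.06 and 0.06 m and y of plug in the frame of tray between -0.075 and 0.075 m and z of plug in the frame of tray below 0.035 m and contact force between plug and tray above 0.1 N and linear speed of plug below 0.03 m/s and contact force between the fingers and plug below 0.05 N), for 0.2 s.
3. the flap stands upright on its balance point, still, with the bar in the fingers (value of joint flap between 1.451 and 1.691 rad and velocity of joint flap between -0.1 and 0.1 rad/s and contact force between the fingers and flap above 1 N), for 0.3 s.
At the end, for the whole second after the job is handed in: Flap angle within 0.12 rad of upright (1.571), moving slower than 0.1 rad/s, fingers pressing on it with more than 1 N and the plug not propping it; the plug lies at rest in the tray (foot inside the tray's outline and less than 35 mm above the tray's underside), not touched by the fingers (all of step 2 and all of step 3 and contact force between flap and plug below 0.05 N); the arm keeps its last pose, push and grip.
It fails at once if the flap tipped over to the far side (value of joint flap above 2.1 rad).
It fails at once if another thing on the bench was moved by more than 30 mm (distance of any of loupe, oilpot, screwdriver, blower, holder, tweezers, cup from where it was at the start of the episode above 0.03 m).
It also fails if it takes over 58 s, if anything falls off the work surface, if the arm or the gripper's body presses on something with over 40 N, if the wrist force passes 120 N, or if a joint passes its speed limit or range.

## Working session

There is one attempt and no reset: what is moved stays moved. The work goes in short steps, Python scripts to look and compute and a tool call to move; the robot and the scene stay as the last step left them, time stands still between calls to the robot, and variables do not carry over. Pictures are saved under pics/ and viewed, at most 10 in all, crops included, and the job is handed in when it is done.

Besides the shell and the picture viewer there is one more tool, called after "Request:" in YAML: its name, and indented under it one key for each argument. carry_out: Moves the arm, as the interface text tells. Its arguments: {"type":"object","properties":{"deltas":{"type":"array"}},"required":["deltas"]}

```bash
mkdir -p pics; python3 - <<'E'
from cell import ctrl
import cv2,numpy as np
s=ctrl.read_state();print(s['clock'],s['eef_pos'],s['tool_rot'],s['width'],ctrl.grip_depth)
for n in('top','scene'):
    c=ctrl.calibration(n);print(n,c['mtx'].tolist() if hasattr(c['mtx'],'tolist') else c['mtx'],np.round(c['R'],3).tolist(),np.round(c['t'],1))
    cv2.imwrite(f'pics/{n}0.png',ctrl.get_image(n)[:,:,::-1])
E
```

```text
0.0 [ 281.7718763  -585.05432951  230.37528008] [-3.13969542e+00  2.17039860e-05  4.48812847e-01] 85.77046085065668 18.700000000000003
top [[371.172757366978, 0.0, 320.55990094521553], [0.0, 371.172757366978, 202.86146250481167], [0.0, 0.0, 1.0]] [[0.017, -1.0, -0.011], [-0.981, -0.014, -0.191], [0.191, 0.014, -0.982]] [-2.0000e-01  5.3960e+02  1.0073e+03]
scene [[424.93236222012774, 0.0, 321.4272603810647], [0.0, 424.93236222012774, 199.90094811432638], [0.0, 0.0, 1.0]] [[0.156, 0.988, 0.004], [0.727, -0.112, -0.677], [-0.669, 0.108, -0.736]] [ -81.6 -350.7 1616.8]
```

View pics/top0.png

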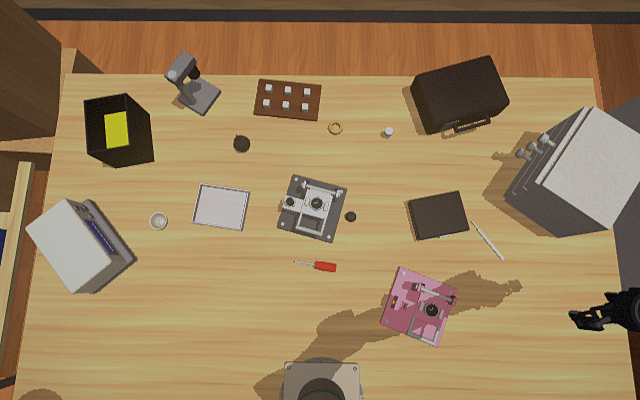

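View pics/scene0.png

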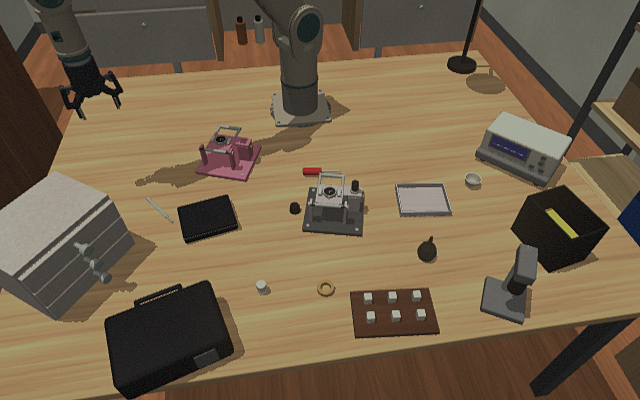

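The stand is at top (315,208), with the handle towards the robot. The black plug is at about (290,200), the tray is left at (221,207), the loupe at (350,216), the screwdriver at (318,266), and the pink decoy at (418,307). I'll zoom in.

```bash
python3 - <<'E'
import cv2,numpy as np
a=cv2.imread('pics/top0.png')[170:245,180:360];b=cv2.imread('pics/scene0.png')[160:245,290:460]
a=cv2.resize(a,(720,300),interpolation=cv2.INTER_CUBIC);b=cv2.resize(b,(595,297),interpolation=cv2.INTER_CUBIC)
o=np.zeros((600,720,3),np.uint8);o[:300]=a;o[300:597,:595]=b
cv2.imwrite('pics/z.png',o)
E
```

```text
(no output)
```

View pics/z.png

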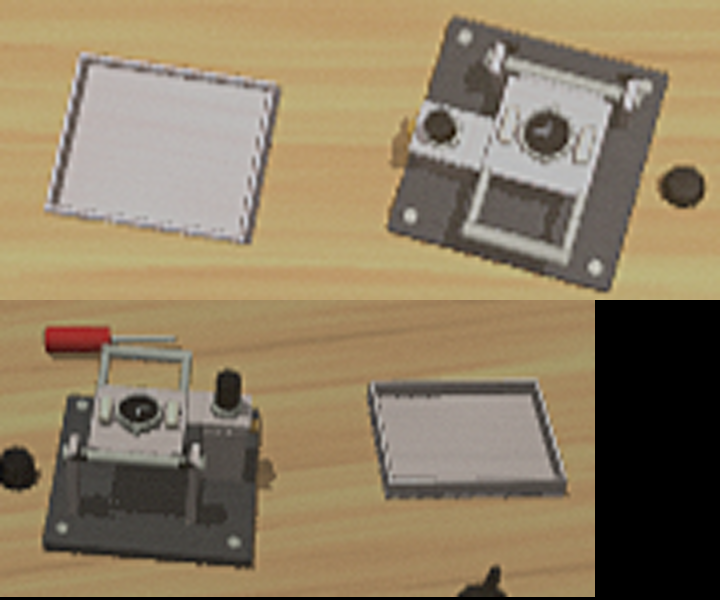

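```bash
cat > h.py <<'E'
import numpy as np
from cell import ctrl
from scipy.optimize import least_squares
def proj(c,X):
    p=(np.array(c['R'])@np.asarray(X,float).T).T+np.array(c['t']);p=p/p[:,2:];return (p@np.array(c['mtx']).T)[:,:2]
def place(v,P):
    P=np.asarray(P,float);c,s=np.cos(v[2]),np.sin(v[2])
    return np.c_[v[0]+c*P[:,0]-s*P[:,1],v[1]+s*P[:,0]+c*P[:,1],P[:,2]]
E
python3 - <<'E'
from h import *
T,S=ctrl.calibration('top'),ctrl.calibration('scene')
def fit(tp,sp,v0):
    def f(v):
        r=[]
        for c,pts,k,o in((T,tp,4,(180,170)),(S,sp,3.5,(290,160))):
            P=np.array([p[0] for p in pts]);I=(np.array([p[1] for p in pts],float)-(0,300*(k==3.5))+.5)/k+o-.5
            r.append(proj(c,place(v,P))-I)
        return np.vstack(r).ravel()
    s=least_squares(f,v0,loss='soft_l1');print(s.x.round(3));print(f(s.x).reshape(-1,2).round(1).tolist());return s.x
v=fit([((85,100,14),(452,17)),((85,-70,14),(667,73)),((-85,-70,14),(608,291)),((-85,100,14),(389,230)),((-15,70,117.5),(440,122)),((-75,36,84),(467,232)),((-75,-36,84),(570,262))],
 [((-85,-70,14),(68,395)),((85,-70,14),(45,545)),((85,100,14),(255,558)),((-15,70,117.5),(230,373)),((-75,36,84),(190,352)),((-75,-36,84),(103,349))],[550,0,0])
print(place(v,[(-15,70,0),(-75,0,78),(45,0,78)]).round(1))
fit([((60,75,22),(80,55)),((60,-75,22),(280,88)),((-60,-75,22),(250,242)),((-60,75,22),(46,210))],[((-60,-75,22),(371,383)),((-60,75,22),(538,381)),((60,75,22),(567,487)),((60,-75,22),(387,489))],[550,250,0])
E
```

```text
[ 5.30488e+02  2.08330e+01 -2.44000e-01]
[[-1.0, -0.8], [0.1, -0.8], [0.5, -0.1], [-1.0, 0.2], [-0.7, 0.1], [-0.3, -1.1], [-0.6, -1.8], [-0.8, -1.0], [-0.7, -1.1], [-0.4, -0.6], [-0.5, 0.3], [-0.7, -0.7], [-0.2, -1.3]]
[[532.8  92.4   0. ]
 [457.7  38.9  78. ]
 [574.2  10.   78. ]]
[ 5.34034e+02  3.04056e+02 -1.40000e-01]
[[0.1, -1.5], [-0.6, -2.2], [-1.0, -0.9], [-0.3, -0.9], [-1.2, -1.1], [-0.7, -1.0], [-0.4, -2.1], [-0.3, -2.2]]
```

Request:
carry_out:
  deltas: [0,0,0,0.02,-0.02,-0.02,-1,0,0,0,0.034,-0.034,-0.01,-1,0,0,0,0.036,-0.035,0,-1,0,0,0,0.036,-0.035,0,-1,0,0,0,0.036,-0.035,0,-1,0,0,0,0.036,-0.035,0,-1,0,0,0,0.036,-0.035,0,-1,0,0,0,0.036,-0.035,0,-1,0,0,0,0.036,-0.035,0,-1,0,0,0,0.036,-0.035,0,-1,0,0,0,0.036,-0.035,0,-1,0,0,0,0.036,-0.035,0,-1]

```text
clock: 1.6
eef_pos: [480.0, -40.5, 261.2]
tool_rot: [3.142, 0.0, 0.449]
force: [0.2, -0.9, -0.5]
width: 85.1
gripper_force: 0.0
```

Request:
carry_out:
  deltas: [0,0,0,0.035,-0.032,0,-1,0,0,0,0.035,-0.032,0,-1,0,0,0,0.035,-0.033,0,-1,0,0,-10,0,0,0,-1,0,0,-10,0,0,0,-1,0,0,-10,0,0,0,-1,0,0,-10,0,0,0,-1,0,0,-10.3,0,0,0,-1,0,0,0,0,0,0,-1]

```text
clock: 2.72
eef_pos: [532.1, 90.7, 261.0]
tool_rot: [-3.141, 0.0, 1.325]
force: [-0.2, 0.1, -0.3]
width: 85.1
gripper_force: 0.0
```

```bash
python3 - <<'E'
from cell import ctrl
import cv2,numpy as np,pickle
c=ctrl.calibration('wrist');s=ctrl.read_state();im=ctrl.get_image('wrist')
pickle.dump((c,s),open('w1.pkl','wb'))
cv2.imwrite('pics/w1.png',im[:,:,::-1]);print(c,s['eef_pos'],s['tool_rot'])
E
```

```text
{'mtx': array([[309.70691629,   0.        , 314.79318948],
       [  0.        , 309.70691629, 196.82970565],
       [  0.        ,   0.        ,   1.        ]]), 'R': array([[ 9.70083118e-01, -2.42772331e-01, -5.82252283e-04],
       [-2.29078177e-01, -9.16152123e-01,  3.28920166e-01],
       [-8.03861471e-02, -3.18946519e-01, -9.44357552e-01]]), 't': array([-493.65309249,  152.86290335,  481.26473109])} [532.05526162  90.69075822 260.96976226] [-3.14073934e+00  2.34789695e-05  1.32454410e+00]
```

View pics/w1.png

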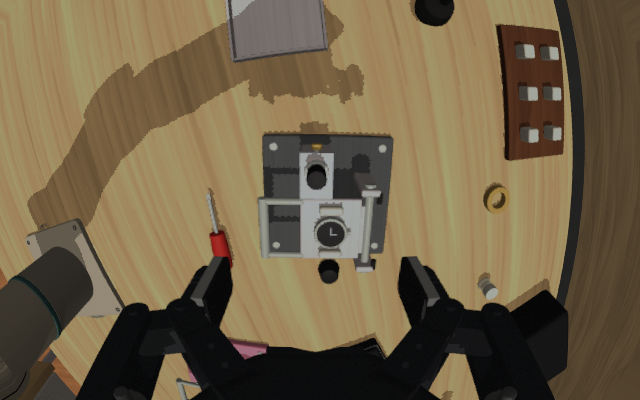

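```bash
python3 - <<'E'
import cv2
a=cv2.imread('pics/w1.png')[125:275,250:400]
cv2.imwrite('pics/w1z.png',cv2.resize(a,(600,600),interpolation=cv2.INTER_CUBIC))
E
```

```text
(no output)
```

View pics/w1z.png

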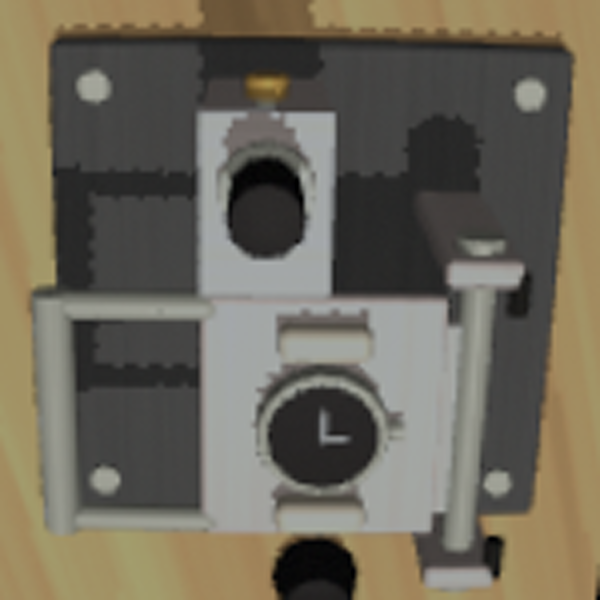

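```bash
cat >> h.py <<'E'
def fish(c,X):
    p=(np.array(c['R'])@np.asarray(X,float).T).T+np.array(c['t']);K=np.array(c['mtx'])
    r=np.hypot(p[:,0],p[:,1]);th=np.arctan2(r,p[:,2])
    return np.c_[K[0,2]+K[0,0]*th*p[:,0]/r,K[1,2]+K[0,0]*th*p[:,1]/r]
E
python3 - <<'E'
from h import *
import pickle
c,s=pickle.load(open('w1.pkl','rb'))
pts=[((-85,100,14),(53,40)),((85,100,14),(570,48)),((85,-70,14),(532,512)),((-15,70,117.5),(266,217)),((-75,0,78),(57,412)),((-75,36,78),(53,298)),((-75,-36,78),(62,525))]
P=np.array([p[0] for p in pts]);I=(np.array([p[1] for p in pts],float)+.5)/4+(250,125)-.5
f=lambda v:(fish(c,place(v,P))-I).ravel()
v=least_squares(f,[530,20,-.244],loss='soft_l1').x;print(v.round(3));print(f(v).reshape(-1,2).round(1).tolist())
print(place(v,[(-15,70,0),(-75,0,78),(45,0,78)]).round(1))
# direct plug / bar centre
for i in(3,4):
    g=least_squares(lambda q:(fish(c,[[q[0],q[1],P[i,2]]])-I[i]).ravel(),[530,50]).x;print(g.round(1))
E
```

```text
[ 5.30429e+02  2.19870e+01 -2.54000e-01]
[[-1.9, -0.1], [1.3, -0.2], [0.3, 0.6], [-0.1, 0.9], [0.1, 0.2], [-0.5, -0.3], [0.6, -1.4]]
[[533.5  93.5   0. ]
 [457.8  40.9  78. ]
 [574.   10.7  78. ]]
[533.9  94.4]
[457.8  41.1]
```

Request:
carry_out:
  deltas: [0,0,0,0.003,0.001,0.02,-1,0,0,0,0,0,0.04,-1,0,0,0,0,0,0.04,-1,0,0,0,0,0,0.04,-1,0,0,0,0,0,0.02,-1,0,0,0,0,0,0.009,-1,0,0,0,0,0,0,1,0,0,0,0,0,0,1,0,0,0,0,0,0,1,0,0,0,0,0,0,1,0,0,0,0,0,0,1,0,0,0,0,0,0,1]

```text
clock: 4.28
eef_pos: [534.5, 93.7, 93.2]
tool_rot: [3.14, -0.001, 1.326]
force: [-0.8, -0.8, 6.2]
width: 18.1
gripper_force: 58.4
```

Request:
carry_out:
  deltas: [0,0,0,0,0,-0.005,1,0,0,0,0,0,-0.005,1,0,0,0,0,0,-0.008,1,0,0,0,0,0,-0.015,1,0,0,0,0,0,-0.03,1,0,0,0,0,0,-0.03,1,0,0,0,0,0,0,1]

```text
clock: 5.15
eef_pos: [535.9, 94.2, 188.5]
tool_rot: [3.136, -0.003, 1.327]
force: [-0.3, -0.5, -0.6]
width: 17.9
gripper_force: 60.0
```

Request:
carry_out:
  deltas: [0,0,0,0.041,-0.011,0,1,0,0,0,0.041,-0.011,0,1,0,0,0,0.041,-0.011,0,1,0,0,0,0.04,-0.01,0,1,0,0,0,0.04,-0.01,0,1,0,0,0,0,0,0.03,1,0,0,0,0,0,0.04,1,0,0,0,0,0,0.04,1,0,0,0,0,0,0.02,1,0,0,0,0,0,0.01,1,0,0,0,0,0,0,1]

```text
clock: 6.52
eef_pos: [532.2, 304.0, 45.9]
tool_rot: [3.141, -0.001, 1.327]
force: [-0.1, -0.1, 0.2]
width: 18.3
gripper_force: 60.2
```

```bash
python3 - <<'E'
from cell import ctrl
import cv2,numpy as np
a=ctrl.get_image('scene')[140:265,290:480];b=ctrl.get_image('wrist')
o=np.zeros((600,640,3),np.uint8);o[:200,:304]=cv2.resize(a,(304,200));o[200:]=b
cv2.imwrite('pics/t1.png',o[:,:,::-1]);s=ctrl.read_state();print(s['eef_pos'],s['force'],s['width'])
E
```

```text
[532.3990304  303.82489046  46.28023303] [ 0.2045024  -0.0088037   0.87216545] 17.949940463013046
```

View pics/t1.png

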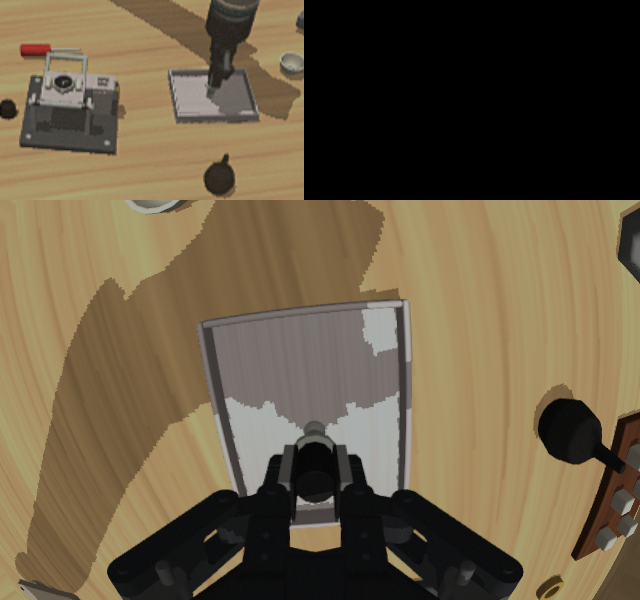

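The plug is in the fingers over the middle of the tray (foot at about (316,430) in the wrist part of the picture), and the stand is unlocked. Releasing it now.

Request:
carry_out:
  deltas: [0,0,0,0,0,0.001,0.3,0,0,0,0,0,0,-0.2,0,0,0,0,0,0,-1,0,0,0,0,0,0,-1,0,0,0,0,0,0,-1,0,0,0,0,0,-0.015,-1,0,0,0,0,0,-0.04,-1,0,0,0,0,0,-0.05,-1,0,0,0,0,0,-0.05,-1,0,0,0,0,0,-0.05,-1,0,0,0,0,0,0,-1]

```text
clock: 8.0
eef_pos: [533.9, 305.2, 255.1]
tool_rot: [3.134, -0.007, 1.327]
force: [-0.4, 0.1, -0.3]
width: 85.4
gripper_force: 0.0
```

```bash
python3 - <<'E'
from cell import ctrl
import cv2,numpy as np
cv2.imwrite('pics/t2.png',ctrl.get_image('wrist')[:,:,::-1]);s=ctrl.read_state();print(s['clock'],s['eef_pos'],s['force'],s['width'])
E
```

```text
8.05 [532.54460099 304.08811515 252.33964745] [-0.12832457 -0.3429855  -0.8285335 ] 85.72203730508338
```

View pics/t2.png

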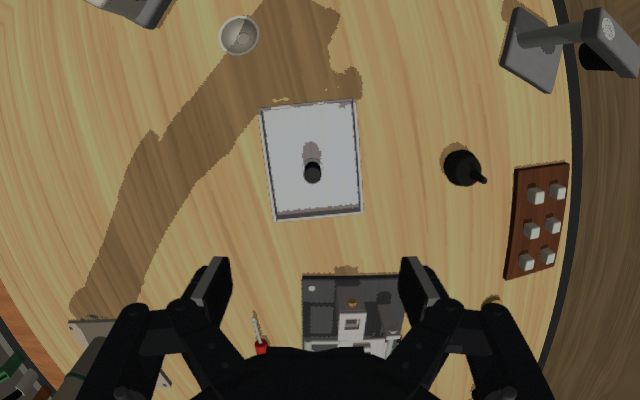

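The plug stands on its own in the tray at (312,170). Next is the bar.

Request:
carry_out:
  deltas: [0,0,0,-0.045,-0.001,0,0.15,0,0,0,-0.046,-0.001,0,0.15,0,0,0,-0.046,-0.001,0,0.15,0,0,0,-0.046,-0.002,0,0.15,0,0,0,-0.046,-0.002,0,0.15,0,0,0.3,-0.045,-0.001,0,0.15,0,0,0,0,0,0.04,0.15,0,0,0,0,0,0.03,0.15,0,0,0,0,0,0,0.15,0,0,0,0,0,0,0.15]

```text
clock: 9.3
eef_pos: [457.8, 39.7, 179.8]
tool_rot: [3.142, -0.0, 1.322]
force: [1.0, 0.1, -0.1]
width: 36.3
gripper_force: 0.0
```

```bash
python3 - <<'E'
from cell import ctrl
import cv2,numpy as np
from h import *
s=ctrl.read_state();c=ctrl.calibration('wrist');im=ctrl.get_image('wrist')
v=[530.4,21.5,-.25]
print(s['clock'],s['eef_pos'],s['tool_rot'],s['width'])
q=fish(c,place(v,[(-75,0,78),(-75,30,78),(-75,-30,78)]));print(q.round(1))
im=im.copy()
for x,y in q: cv2.circle(im,(int(round(x)),int(round(y))),1,(255,0,0),-1)
x,y=map(int,q[0]);y0=max(0,min(280,y-60));x0=max(0,x-80)
o=cv2.resize(im[y0:y0+120,x0:x0+160],(800,600),interpolation=cv2.INTER_CUBIC);print(x0,y0)
cv2.imwrite('pics/b1.png',o[:,:,::-1])
E
```

```text
9.3 [457.80657093  39.70052433 179.7598389 ] [ 3.14150012e+00 -1.58294911e-04  1.32184614e+00] 36.31059702180401
[[314.9 196.8]
 [315.  161.7]
 [314.8 229.3]]
234 136
```

View pics/b1.png

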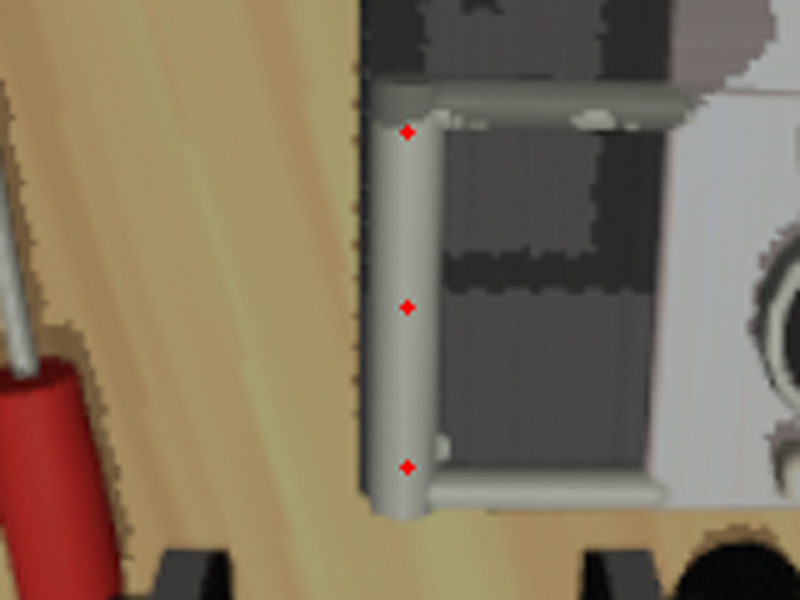

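The predicted bar centre and ends (red) lie on the bar's centreline, and the screwdriver is clear. Descending and gripping.

Request:
carry_out:
  deltas: [0,0,0,0,0,0.03,0.15,0,0,0,0,0,0.04,0.15,0,0,0,0,0,0.03,0.15,0,0,0,0,0,0.015,0.15,0,0,0,0,0,0.006,0.15,0,0,0,0,0,0,0.15,0,0,0,0,0,0,1,0,0,0,0,0,0,1,0,0,0,0,0,0,1,0,0,0,0,0,0,1]

```text
clock: 10.6
eef_pos: [457.7, 39.6, 59.2]
tool_rot: [3.141, -0.0, 1.321]
force: [-1.3, 0.8, 5.7]
width: 10.3
gripper_force: 58.4
```

```bash
python3 - <<'E'
from h import *
s=ctrl.read_state();print(s['clock'],s['eef_pos'],s['tool_rot'],s['width'],s['force'])
# arc: tool y = along stand +x? tool z down. radius 120, steps
N=26
th=np.linspace(0,np.pi/2,N+1)
print((120*np.diff(-np.cos(th))).round(1).tolist());print((-120*np.diff(np.sin(th))).round(1).tolist())
E
```

```text
10.6 [457.69111068  39.64031451  59.2409267 ] [ 3.14087430e+00 -3.96602947e-04  1.32110791e+00] 10.326938819431948 [-1.29344314  0.80846031  5.68200256]
[0.2, 0.7, 1.1, 1.5, 1.9, 2.4, 2.8, 3.2, 3.6, 3.9, 4.3, 4.6, 5.0, 5.3, 5.6, 5.8, 6.1, 6.3, 6.5, 6.7, 6.9, 7.0, 7.1, 7.2, 7.2, 7.2]
[-7.2, -7.2, -7.2, -7.1, -7.0, -6.9, -6.7, -6.5, -6.3, -6.1, -5.8, -5.6, -5.3, -5.0, -4.6, -4.3, -3.9, -3.6, -3.2, -2.8, -2.4, -1.9, -1.5, -1.1, -0.7, -0.2]
```

Request:
carry_out:
  deltas: [0,0,0,0,0.0002,-0.0072,1,0,0,0,0,0.0007,-0.0072,1,0,0,0,0,0.0011,-0.0072,1,0,0,0,0,0.0015,-0.0071,1,0,0,0,0,0.0019,-0.007,1,0,0,0,0,0.0024,-0.0069,1,0,0,0,0,0.0028,-0.0067,1,0,0,0,0,0.0032,-0.0065,1,0,0,0,0,0.0036,-0.0063,1,0,0,0,0,0,0,1,0,0,0,0,0,0,1]

```text
clock: 11.98
eef_pos: [472.4, 35.7, 120.7]
tool_rot: [-3.138, 0.001, 1.322]
force: [-6.6, 4.3, 3.0]
width: 9.7
gripper_force: 58.7
```

Request:
carry_out:
  deltas: [0,0,0,0,0.0039,-0.0061,1,0,0,0,0,0.0043,-0.0058,1,0,0,0,0,0.0046,-0.0056,1,0,0,0,0,0.005,-0.0053,1,0,0,0,0,0.0053,-0.005,1,0,0,0,0,0.0056,-0.0046,1,0,0,0,0,0.0058,-0.0043,1,0,0,0,0,0.0061,-0.0039,1,0,0,0,0,0.0063,-0.0036,1,0,0,0,0,0,0,1,0,0,0,0,0,0,1]

```text
clock: 13.35
eef_pos: [514.9, 24.3, 166.8]
tool_rot: [-3.133, 0.003, 1.322]
force: [-16.8, 4.0, 25.9]
width: 9.8
gripper_force: 61.5
```

Request:
carry_out:
  deltas: [0,0,0,0,-0.001,-0.0015,1,0,0,0,0,-0.0005,-0.0015,1,0,0,0,0,0,0,1]

```text
clock: 13.72
eef_pos: [517.3, 23.7, 168.4]
tool_rot: [-3.14, 0.001, 1.321]
force: [-7.3, 2.2, 7.5]
width: 9.6
gripper_force: 59.6
```

Request:
carry_out:
  deltas: [0,0,0,0,0.0066,-0.0038,1,0,0,0,0,0.0069,-0.0031,1,0,0,0,0,0.007,-0.0025,1,0,0,0,0,0.0071,-0.002,1,0,0,0,0,0,0,1,0,0,0,0,0,0,1]

```text
clock: 14.48
eef_pos: [545.9, 16.2, 180.3]
tool_rot: [3.14, 0.001, 1.32]
force: [-3.2, -0.4, 7.3]
width: 9.7
gripper_force: 61.4
```

Request:
carry_out:
  deltas: [0,0,0,0,0.0072,-0.0018,1,0,0,0,0,0.0072,-0.0013,1,0,0,0,0,0.006,-0.0008,1,0,0,0,0,0.005,-0.0004,1,0,0,0,0,0.0035,0,1,0,0,0,0,0,0,1,0,0,0,0,0,0,1,0,0,0,0,0,0,1]

```text
clock: 15.48
eef_pos: [573.4, 8.9, 184.8]
tool_rot: [3.141, 0.001, 1.32]
force: [-4.2, 0.4, 9.0]
width: 9.6
gripper_force: 60.1
```

```bash
python3 - <<'E'
from h import *
import cv2
s=ctrl.read_state();print(s['clock'],s['eef_pos'],s['width'],s['force'],s['gripper_force'],np.abs(s['qd']).max())
a=ctrl.get_image('scene')[120:260,270:470];b=ctrl.get_image('top')[150:260,180:380]
o=np.vstack([cv2.resize(a,(420,294)),cv2.resize(b,(420,231))])
cv2.imwrite('pics/f.png',o[:,:,::-1])
E
```

```text
15.475 [573.42179783   8.90919004 184.81288292] 9.568923371605578 [-4.20591686  0.44255045  9.04513375] 60.11327862739563 0.002370132085395035
```

View pics/f.png

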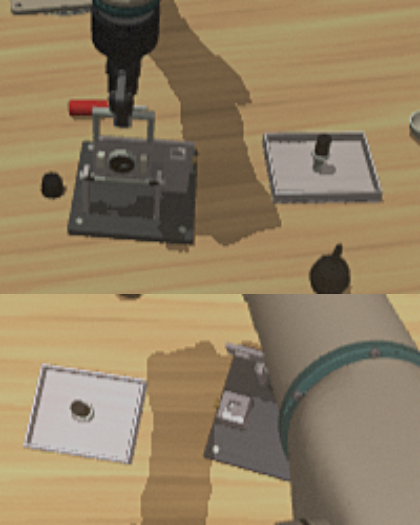

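```bash
python3 - <<'E'
from h import *
c=ctrl.calibration('scene');v=[530.4,21.5,-.25]
for t in(1.2,1.4,1.571,1.75):
    q=proj(c,place(v,[(45-120*np.cos(t),y,78+120*np.sin(t)) for y in(36,-36)]+[(45-52*np.cos(t)+11*np.sin(t),0,78+52*np.sin(t)+11*np.cos(t))]))
    print(t,((q-(270,120))*2.1).round(1).tolist())
E
```

```text
1.2 [[154.7, 94.4], [97.7, 90.6], [123.1, 145.1]]
1.4 [[153.8, 103.2], [95.8, 99.3], [122.4, 150.7]]
1.571 [[152.9, 113.6], [94.0, 109.6], [121.8, 156.4]]
1.75 [[151.8, 127.0], [92.2, 122.9], [121.2, 163.1]]
```

The picture's bar ends, (152,114) and (97,110), match the 1.57 rad projection. The plug is in the tray and everything is still, so I'm handing in.

```bash
python3 -c "
from cell import ctrl
print(ctrl.finish_job())"
```

```text
the job is handed in; nothing more can be done
None
```

I've handed the job in: the plug stands let go in the parts tray, and the flap is held upright and still (about 1.57 rad by camera check) with the bar gripped. The judge returned no verdict.

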